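Put the loupe away in the push-push dust cabinet

TASK

Put the black loupe away: stand it upright in the open tray of the small grey dust cabinet, then press the tray in until its push-push catch takes hold, so that the tray stays in when you let go. Press gently, well under 20 N, and do not disturb the bottles or the white toothed cap.

Things in the scene. Friction and masses are not known exactly. Their poses are not given: they have to be found in the camera images.
- loupe: black watchmaker's loupe, a loose upright drum, 35 mm diameter (the same all the way up to 34 mm, then a 23 mm glass top), 37 mm high, about 60 g. Origin: centre of its underside; z up. It stands free on the bench at the start
- cabinet: small grey metal dust cabinet fixed on the bench, shell 130 (x) x 108 (y) x 62 (z) mm, open at the front. Origin: centre of its underside on the bench; its own -x axis points out of the front towards the robot, so the tray is pressed along its +x; its yaw differs from start to start
- tray (a joint): travel in m along the cabinet's +x: 0 = sprung fully out (start), growing as pressed in. Spring 2.5 N at 0, 7 N far in. Pressed about 7 mm past its resting place the catch takes: let go, the tray comes back 7 mm and stays at 0.043 to 0.058 (hidden, varies). There, at about 8 N, a rubber bumper adds 4 N/mm: stop at 11 to 14 N; 20 N is too much. Let go early it springs out; a second press releases it
- tray_well (a point): centre of the tray's floor, 12 mm above the bench; moves with the tray (102 mm in front of the cabinet's origin when out, then fully clear of the shell). The open well is 64 mm (x) by 90 mm (y), with an 8 mm high rim at sides and back and the blue panel in front. Axes parallel to the cabinet's
- tray_front (a point): centre of the outer face of the tray's upright blue front panel (112 mm wide, 6 mm thick, from 7 to 61 mm above the bench, white round push mark); 33 mm above the bench, 140 mm in front of the cabinet's origin when out, moves with the tray. Press here along the cabinet's +x, for instance with the closed fingers pointing down
- oil_bottle: small yellow bottle with black cap, 27 mm diameter, 72 mm high, loose, upright; a bystander. Origin: centre of its underside
- toothed_cap: white toothed ring-shaped cap, 37 mm diameter, 12 mm high, loose; a bystander. Origin: centre of its underside
- cleaner_bottle: white bottle with blue cap, 38 mm diameter, 105 mm high, loose, upright; a bystander. Origin: centre of its underside
Mind the look-alikes: they are no part of the job. Of the things that look like the loupe, take the one that is farthest from the robot's base at the start.

How it is judged:
By the outcome, as a careful person would: the job done as asked, in the order asked, and still so for the second after the job is handed in, with the robot touching nothing.
It also fails if it takes over 53 s, if anything falls off the work surface, if the arm or the gripper's body presses on something with over 40 N, if the wrist force passes 120 N, or if a joint passes its speed limit or range.

ROBOT

A 6-joint arm with a two-finger parallel gripper is mounted at the origin on a cart in front of the work surface, level with it; the furniture and walls round the work are solid. World frame = base frame: x ahead of the robot, y to its left, z up, the work surface at z = 0. Lengths are in mm, angles in degrees, forces in N, time in s.
With the tool pointing down it reaches from about 350 to 800 mm from the base axis. Payload 7.3 kg.
Tool frame: the origin (TCP) lies midway between the tips of the shut fingers; the grasp point (between the pads) lies 19 mm behind it; x points along the fingers, y is the direction in which the jaws open and shut, and the axes are right-handed (so a half turn about x gives the same grasp; the last joint's range is limited). The gripper opens to 85 mm and grips with 20 to 120 N. Pads are 22 mm wide; open, the fingers measure 114 mm over their backs; the gripper's body (76 mm by 85 mm) begins 54 mm behind the grasp point. The pads swing forward as they close: fully open they stand 13 mm farther back than shut.
Start: joints at [-73.281, 19.595, 87.324, -0, 73.075, -8.365], TCP at [222.596, -475.495, 231.322] pointing down, gripper open.
Joint ranges: [-145.02, 145.02], [-44.19, 115.74], [2.07, 154.8], [-57.11, 237.11], [16.16, 152.29], [-177.93, 177.93]. Speed limits (degrees/s): [147.25, 147.25, 180, 180, 180, 180].

INTERFACE

Orientations are given as a 3x3 rotation matrix whose columns are the frame's x, y, z axes.
In Python, from rig import robot, optics, ticket gives the robot as it stands.
- The arm moves only by the tool apply_moves, never from a script. Its argument "targets" is one flat list of numbers, 4 for each row, row after row: the shift along the world's x, y, z in mm, then the turn about the world's z in rad. In form: [tx, ty, tz, twist, tx, ty, tz, twist, ...]. A call has 1 to 20 rows; each row shifts and turns the commanded pose from where the row before left it; what a row does not reach is not made up. A row lasts 1/12 s, in which the tool goes at most 41.7 mm and 7.16 degrees, less where a joint would pass 70% of its speed; a pose out of reach is approached as far as the arm can. A call with a gripper value outside its range is refused whole. "jaw" is the opening in per cent of the stroke, from 0 (shut) to 100 (fully open), set as the call begins (left out, the last holds). The fingers move at their own pace and stop on an object; "force" is the grip in N (left out, the last holds). Time passes only in rows, so rows that do not move let the fingers close. It gives the time, the measured TCP pose, the force and the opening at its end, in the units of the state.
- robot.get_state(): the state, without advancing time (a new reading comes with each control period).
- optics.grab_frame(name): name is "scene" or "top" or "wrist"; returns the picture (384x512x3 uint8, red, green, blue); there is no depth.
- optics.camera_model(name): a dict with "mtx" (3x3 intrinsics, pixels), "R" (3x3) and "t" (3): a world point X has camera coordinates R X + t. Camera axes: x right, y down, z forward; pixel columns grow to the right and rows downward; lengths in mm; the calibration is good to about 2 mm. A picture is of the moment at which its call begins: read the wrist's pose just before it. camera_model takes no time and is no camera call; for the wrist camera it gives the pose at the moment of the call.
- ticket.finish_job(): hands the job in, once; it reports no verdict.
The state is a dict: "clock": time; "q": joint angles; "qvel": joint speeds; "tau": joint torques, N m; "position": TCP position; "tool_rot": TCP orientation; "wrist_force": force on the tool from outside, world axes, zero at the start; "ft_torque": the same for the moment, N m; "opening": opening from 0.0 (shut) to 1.0 (fully open).
Only numpy, scipy, OpenCV 4.12 (cv2) and the standard library are available. Lean on these libraries where they do the work, as an engineer would, in place of code of your own. Each camera call takes 0.05 s, during which the arm holds its last target.

## Working session

There is one attempt and no reset: what is moved stays moved. The work goes in short steps, Python scripts to look and compute and a tool call to move; the robot and the scene stay as the last step left them, time stands still between calls to the robot, and variables do not carry over. Pictures are saved under pics/ and viewed, and the job is handed in when it is done.

Besides the shell and the picture viewer there is one more tool, called after "Emit:" by a JSON object that holds its "op" and its "data", one argument or row to a line. apply_moves: Moves the arm, as the interface text tells. Its arguments: {"type":"object","properties":{"targets":{"type":"array"},"jaw":{"type":"number"},"force":{"type":"number"}},"required":["targets"]}

```bash
mkdir -p pics; cat > h.py <<'E'
import numpy as np,cv2
from rig import robot,optics,ticket
def grab(n,f):
    im=optics.grab_frame(n); cv2.imwrite('pics/'+f,im[:,:,::-1]); return im
def ray(n,u,v,z,m=None):
    m=m or optics.camera_model(n); K,R,t=[np.array(m[k],float) for k in('mtx','R','t')]
    d=R.T@np.linalg.solve(K,[u,v,1]); c=-R.T@t.ravel()
    return c+d*(z-c[2])/d[2]
def proj(n,X,m=None):
    m=m or optics.camera_model(n); K,R,t=[np.array(m[k],float) for k in('mtx','R','t')]
    p=K@(R@np.array(X,float)+t.ravel()); return p[:2]/p[2]
E
python3 - <<'E'
from h import *
s=robot.get_state(); print(s)
for n in('scene','top'):
    grab(n,n+'0.png'); m=optics.camera_model(n); print(n,-np.array(m['R']).T@np.array(m['t']).ravel())
E
```

```text
{'clock': 0.0, 'q': array([-7.32791450e+01,  1.96375141e+01,  8.73768254e+01, -5.53320048e-04,
        7.30732481e+01, -8.36600164e+00]), 'qvel': array([-0.04464752,  0.04220303,  0.01893377, -0.07490461, -0.10379492,
        0.0915641 ]), 'tau': array([-2.73191927e-04, -4.33679116e+01, -2.46014929e+01, -3.81756399e-04,
        7.84515840e-03, -4.80835894e-06]), 'position': array([ 222.49297886, -475.09228348,  230.61865282]), 'tool_rot': array([[-4.48666544e-04,  4.23993891e-01, -9.05664937e-01],
       [ 1.46139631e-03, -9.05663783e-01, -4.23994075e-01],
       [-9.99998832e-01, -1.51376735e-03, -2.13282067e-04]]), 'wrist_force': array([ 0.5008843 , -0.05786164, -0.51474451]), 'ft_torque': array([-0.04297852,  0.00083619, -0.01039242]), 'opening': 0.9982586062241069}
scene [ 35.41569497 567.42488491 578.28111675]
top [ 320.42286633  -37.13323029 1145.19355963]
```

View pics/scene0.png

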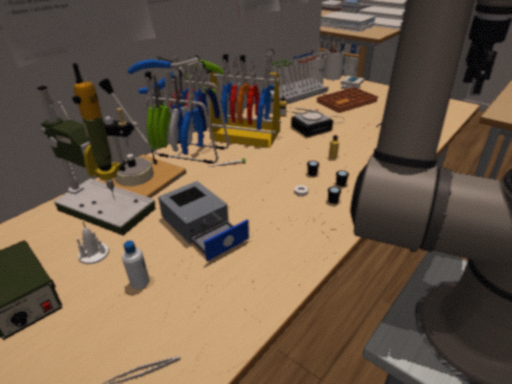

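View pics/top0.png

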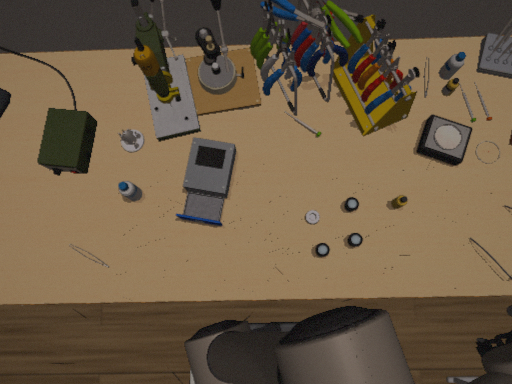

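The top view shows three black drums at about (352,204), (355,240) and (322,250). The white cap is at (312,217), the yellow bottle at (400,201), and the cabinet at (210,165) with the blue front at (200,219).

```bash
python3 - <<'E'
from h import *
im=cv2.imread('pics/top0.png')
c=im[185:265,290:410]; a=cv2.resize(c,None,fx=6,fy=6,interpolation=cv2.INTER_CUBIC)
cv2.imwrite('pics/z1.png',a)
c=im[125:235,160:260]; cv2.imwrite('pics/z2.png',cv2.resize(c,None,fx=5,fy=5,interpolation=cv2.INTER_CUBIC))
for (n,u,v,z) in [('A',352,204,37),('B',355,240,37),('C',322,250,37),('cap',312,217,12),('oil',402,200,72),('clean',126,186,105)]:
    p=ray('top',u,v,z); print(n,p,np.hypot(p[0],p[1]))
# blue
hsv=cv2.cvtColor(im,cv2.COLOR_BGR2HSV); m=cv2.inRange(hsv,(105,150,60),(130,255,255)); m[:205]=0;m[232:]=0;m[:,:170]=0;m[:,230:]=0
r=cv2.minAreaRect(cv2.findNonZero(m)); print(r); b=cv2.boxPoints(r)
for p in b: print(p,ray('top',*p,61))
m=cv2.inRange(hsv,(0,0,0),(180,255,60)); n,l,st,ce=cv2.connectedComponentsWithStats(m[185:265,300:410])
for i in range(1,n):
    if st[i,4]>30:print(st[i],ce[i]+[300,185])
E
```

```text
A [ 508.36981358 -249.40644824   37.        ] 566.2538686680812
B [ 418.95518906 -251.23150656   37.        ] 488.5086696516994
C [ 396.3578726  -169.77703577   37.        ] 431.18882760405984
cap [ 481.7513289  -151.59727301   12.        ] 505.04066775176767
oil [ 509.16836435 -362.33118254   72.        ] 624.929043250914
clean [554.01114233 297.68106479 105.        ] 628.9215866517221
((198.02517700195312, 218.35740661621094), (42.92497253417969, 2.2012808322906494), 10.007980346679688)
[176.698   215.71144] [485.91547694 183.53508573  61.        ]
[177.08054 213.54366] [491.26925392 182.66144381  61.        ]
[219.35236 221.00337] [470.34588441  78.67461464  61.        ]
[218.96982 223.17116] [465.0465034  79.6358536  61.       ]
[44 12 15 15 86] [350.19767442 204.86046512]
[92 14  8  9 35] [394.94285714 203.97142857]
[48 48 14 14 81] [353.58024691 239.92592593]
[16 58 13 14 77] [321.36363636 249.87012987]
```

View pics/z1.png

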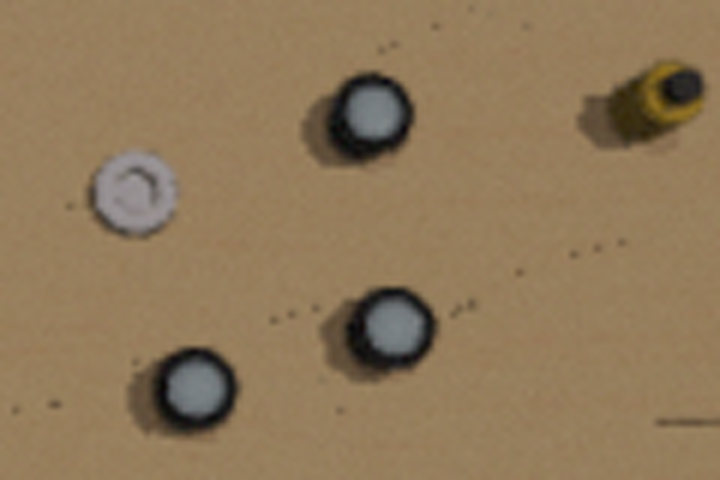

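View pics/z2.png

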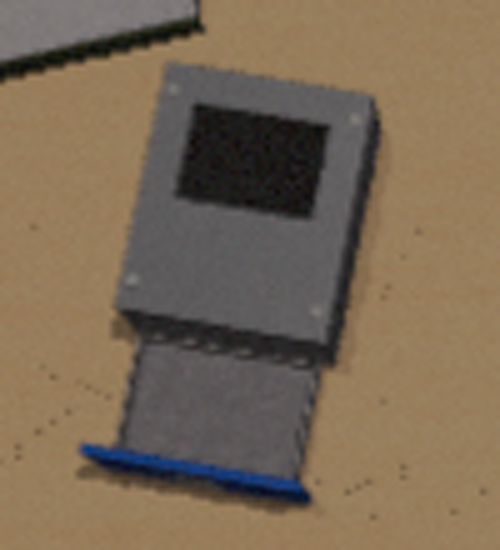

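Emit:
{"op": "apply_moves", "data": {
  "targets": [26,20,0,-0.062,26,20,0,-0.062,26,20,0,-0.062,26,20,0,-0.062,26,20,0,-0.062,26,20,0,-0.062,26,20,0,-0.062,26,20,0,-0.062,26,20,0,-0.062,26,20,0,-0.062,26,25,0,0,0,0,0,0]
}}

```text
clock: 1.1
position: [512.0, -246.1, 230.7]
tool_rot: [[0.001, -0.177, -0.984], [0.002, -0.984, 0.177], [-1.0, -0.002, -0.001]]
wrist_force: [-0.7, -0.0, 0.4]
opening: 0.999
```

```bash
python3 - <<'E'
from h import *
s=robot.get_state(); print(s['clock'],s['position'],s['tool_rot'][:,1],s['q'])
m=optics.camera_model('wrist'); print(m['R'],m['t'])
grab('wrist','w1.png')
E
```

```text
1.1 [ 512.00660259 -246.07037867  230.67768411] [-0.1765551  -0.98428804 -0.00231345] [-33.4729115   24.16978599  80.40826541   0.13872778  75.44531989
  66.66143054]
[[-0.17588368 -0.9844075  -0.00261027]
 [-0.9358289   0.16638027  0.31071189]
 [-0.30543282  0.05709191 -0.95050056]] [-151.98885754  478.1887261   550.51746776]
```

View pics/w1.png

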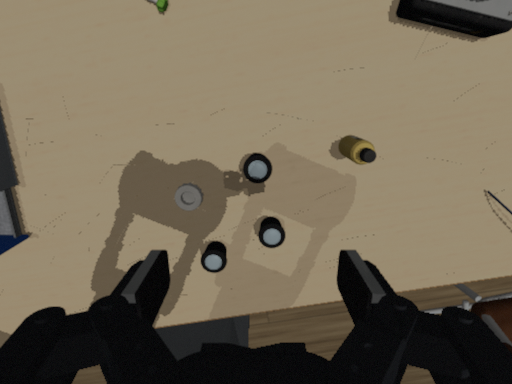

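The wrist view shows the target loupe with its glass at about (257,169). The decoys are at (271,233) and (214,260), and the cap is at (188,196).

```bash
cat >> h.py <<'E'
def loupe(n,im,u,v,z,r=25,m=None):
    u0,v0=int(u-r),int(v-r); c=cv2.cvtColor(im[v0:v0+2*r,u0:u0+2*r],cv2.COLOR_RGB2HSV).astype(int)
    # drum incl. glass = dark or low-sat bluish
    rgb=im[v0:v0+2*r,u0:u0+2*r].astype(int)
    g=((rgb[...,2]>=rgb[...,0]+3)&(rgb.max(-1)>70)).astype(np.uint8)
    k,l,st,ce=cv2.connectedComponentsWithStats(g); i=1+np.argmax(st[1:,4])
    p=ce[i]+[u0,v0]; print(n,'glass',p,st[i]); return ray(n,*p,z,m)
E
python3 - <<'E'
from h import *
m=optics.camera_model('wrist')
im=cv2.imread('pics/w1.png')[:,:,::-1]
print(loupe('wrist',im,257,169,37,15,m))
im=cv2.imread('pics/top0.png')[:,:,::-1]
print(loupe('top',im,352,204,37,12))
im=cv2.imread('pics/scene0.png')[:,:,::-1]
print(loupe('scene',im,313,163,37,12))
E
```

```text
wrist glass [257.11032028 168.80071174] [  6   6  19  19 281]
[ 509.49201775 -252.93503537   37.        ]
top glass [351.875    203.265625] [ 8  7  9  9 64]
[ 510.22689285 -249.21135603   37.        ]
scene glass [312.73076923 163.42307692] [ 8 11  8  4 26]
[ 507.53935615 -239.88569296   37.        ]
```

Emit:
{"op": "apply_moves", "data": {
  "targets": [-2,-5,-30,0,0,0,-35,0,0,0,-35,0,0,0,-25,0,0,0,-6,0,0,0,0,0,0,0,0,0]
}}

```text
clock: 1.73
position: [506.8, -256.4, 101.4]
tool_rot: [[0.001, -0.182, -0.983], [-0.001, -0.983, 0.182], [-1.0, 0.001, -0.001]]
wrist_force: [0.2, 1.2, 1.0]
opening: 1.002
```

```bash
python3 - <<'E'
from h import *
s=robot.get_state(); print(s['clock'],s['position'])
m=optics.camera_model('wrist'); print(proj('wrist',(509.5,-251,37)))
im=grab('wrist','w2.png')
p=proj('wrist',(509.5,-251,37)); print(loupe('wrist',im,*p,37,30,m))
E
```

```text
1.7333 [ 506.80657785 -256.38058386  101.3629883 ]
[244.80699845 205.75217546]
wrist glass [244.84855234 200.20489978] [ 18  14  27  25 449]
[ 513.86156796 -251.87452336   37.        ]
```

View pics/w2.png

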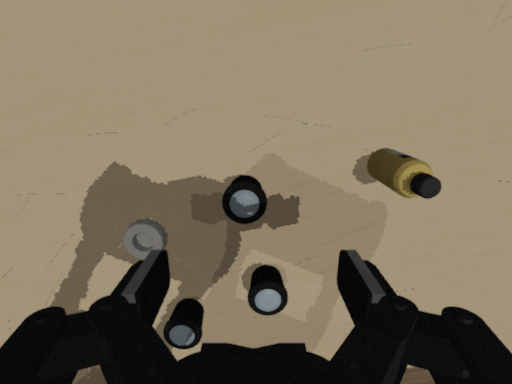

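Emit:
{"op": "apply_moves", "data": {
  "targets": [4,5,-25,0,0,0,-33,0,0,0,-25,0,0,0,-10,0,0,0,-5,0,0,0,0,0,0,0,0,0]
}}

```text
clock: 2.37
position: [511.7, -251.3, 4.1]
tool_rot: [[0.002, -0.181, -0.983], [-0.002, -0.983, 0.181], [-1.0, 0.001, -0.003]]
wrist_force: [0.4, -0.3, 0.6]
opening: 0.999
```

```bash
python3 - <<'E'
from h import *
s=robot.get_state(); print(s['clock'],s['position'],s['wrist_force'])
im=grab('wrist','w3.png');grab('top','t3.png')
E
```

```text
2.3667 [ 511.68840245 -251.31399733    4.05269439] [ 0.36412992 -0.25356612  0.61484445]
```

View pics/w3.png

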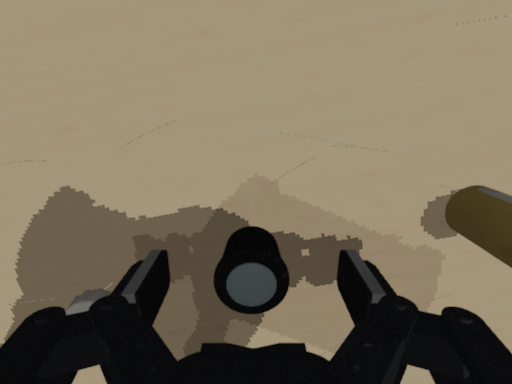

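The loupe, with its glass at (252,284), sits centred between the fingers. I'll close on it.

Emit:
{"op": "apply_moves", "data": {
  "targets": [0,0,0,0,0,0,0,0,0,0,0,0,0,0,0,0,0,0,0,0,0,0,0,0,0,0,0,0,0,0,0,0,0,0,0,0,0,0,0,0],
  "jaw": 0,
  "force": 30
}}

```text
clock: 3.3
position: [510.7, -250.6, 2.7]
tool_rot: [[0.0, -0.181, -0.983], [-0.0, -0.983, 0.181], [-1.0, 0.0, -0.0]]
wrist_force: [-1.3, 0.4, 5.3]
opening: 0.403
```

```bash
python3 - <<'E'
from h import *
s=robot.get_state(); print(s['clock'],s['position'],s['wrist_force'],s['opening'])
im=grab('wrist','w4.png')
E
```

```text
3.3 [ 510.74203888 -250.5763878     2.7173689 ] [-1.34052494  0.35068421  5.29873399] 0.4033649378871816
```

View pics/w4.png

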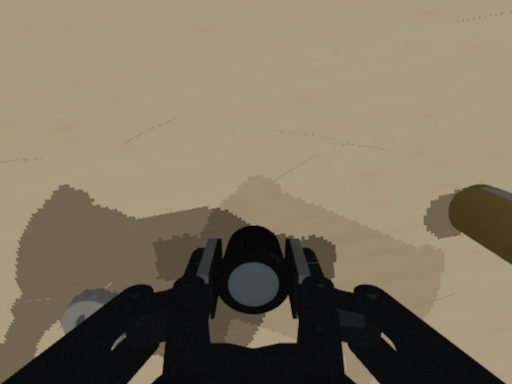

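Emit:
{"op": "apply_moves", "data": {
  "targets": [0,0,15,0,0,0,35,0,0,0,40,0,-5,20,30,0,-5,33,20,0,-5,35,15,0,-5,35,5,0,-5,35,0,0,-5,35,0,0,-5,35,0,0,-5,35,0,0,-5,35,0,0,-5,35,0,0,0,30,0,0,0,15,0,0,0,0,0,0,0,0,0,0]
}}

```text
clock: 4.77
position: [460.3, 127.9, 162.0]
tool_rot: [[-0.001, -0.179, -0.984], [-0.0, -0.984, 0.179], [-1.0, 0.001, 0.001]]
wrist_force: [0.1, -0.8, 0.2]
opening: 0.402
```

```bash
python3 - <<'E'
from h import *
s=robot.get_state(); print(s['clock'],s['position'],s['wrist_force'],s['opening'])
im=grab('wrist','w5.png')
im=grab('top','t5.png')
E
```

```text
4.7667 [460.28549952 127.90906564 161.96352001] [ 0.13434466 -0.8059746   0.17415489] 0.4019739190448928
```

View pics/w5.png

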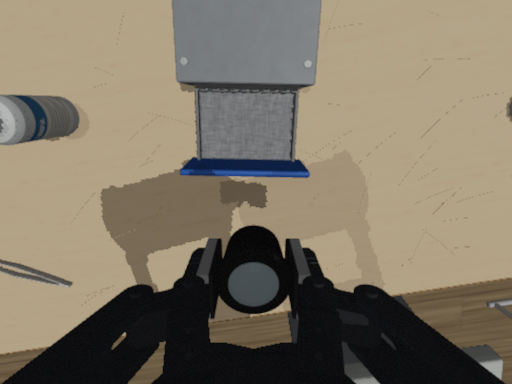

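```bash
python3 - <<'E'
from h import *
m=optics.camera_model('wrist'); print('cam',-np.array(m['R']).T@np.array(m['t']).ravel())
im=cv2.imread('pics/w5.png'); 
cv2.imwrite('pics/z5.png',cv2.resize(im[60:190,160:335],None,fx=4,fy=4,interpolation=cv2.INTER_CUBIC))
hsv=cv2.cvtColor(im,cv2.COLOR_BGR2HSV); b=cv2.inRange(hsv,(105,150,50),(130,255,255)); b[:140]=0;b[200:]=0;b[:,:170]=0;b[:,320:]=0
v,u=np.nonzero(b); print(u.min(),u.max())
us=np.arange(188,303); lo=[v[u==x].max()+.5 for x in us]
l=np.polyfit(us,lo,1); P=[ray('wrist',x,np.polyval(l,x),61,m) for x in (u.min()-.5,u.max()+.5)]
print(np.polyval(l,[u.min(),u.max()]),P, np.linalg.norm(P[1]-P[0]))
d=(P[0]-P[1])[:2]; print('yaw from panel',np.degrees(np.arctan2(-d[0],d[1])), 'mid',(P[0]+P[1])/2)
for uu,vv,zz in [(178,81,62),(318,84,62),(175,0,62),(320,0,62),(200,89,20),(297,92,20)]: print(uu,vv,ray('wrist',uu,vv,zz,m))
s=robot.get_state();R=s['tool_rot'];print('tool yaw',np.degrees(np.arctan2(R[0,1],-R[1,1])))
E
```

```text
cam [537.57904117 112.15696042 305.60911219]
180 308
[174.22509272 176.61581315] [array([488.55961679, 185.45247006,  61.        ]), array([466.33741969,  76.52098774,  61.        ])] 111.17505963303655
yaw from panel -11.530218611088767 mid [477.44851824 130.9867289   61.        ]
178 81 [561.23619456 167.06211471  62.        ]
318 84 [539.36573357  60.23095448  62.        ]
175 0 [614.33322337 155.06439529  62.        ]
320 0 [595.46315635  52.43276621  62.        ]
200 89 [555.00961434 158.42592025  20.        ]
297 92 [536.30117164  71.098595    20.        ]
tool yaw -10.464412224954861
```

View pics/z5.png

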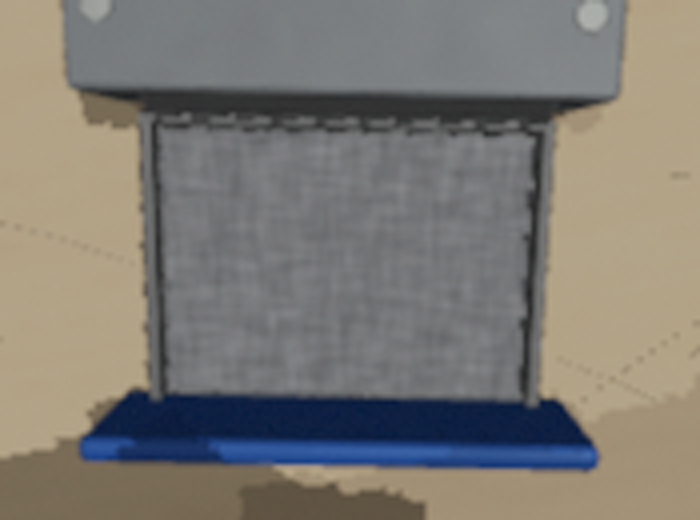

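```bash
python3 - <<'E'
from h import *
m=optics.camera_model('wrist')
im=cv2.imread('pics/w5.png')[:,:,::-1]
s=robot.get_state()
print(loupe('wrist',im,254,284,s['position'][2]+34.5,35,m),s['position'])
for z,uv in [(12,[(200.5,91.5),(292,94),(201,158),(291.5,159.5)])]:
    Q=np.array([ray('wrist',*q,z,m) for q in uv]); print(Q,Q.mean(0))
E
```

```text
wrist glass [253.04690319 283.76849068] [  10   14   49   43 1663]
[462.29300298 125.97036344 196.56414402] [460.53943595 126.70965527 162.06414402]
[[553.24449973 159.78304063  12.        ]
 [535.3469457   74.86005915  12.        ]
 [491.19935779 174.30645017  12.        ]
 [473.04696802  84.17838218  12.        ]] [513.20944281 123.28198303  12.        ]
```

Emit:
{"op": "apply_moves", "data": {
  "targets": [20,-2,0,-0.02,25,-2,-10,0,7.5,0,-30,0,0,0,-35,0,0,0,-30,0,0,0,-20,0,0,0,-12,0,0,0,-6,0,0,0,0,0,0,0,0,0]
}}

```text
clock: 5.7
position: [513.6, 122.8, 19.7]
tool_rot: [[0.0, -0.202, -0.979], [-0.0, -0.979, 0.202], [-1.0, 0.0, -0.0]]
wrist_force: [-1.0, -0.6, -0.7]
opening: 0.401
```

```bash
python3 - <<'E'
from h import *
s=robot.get_state(); print(s['clock'],s['position'],s['wrist_force'],s['opening'])
im=grab('wrist','w6.png')
im=grab('scene','s6.png')
cv2.imwrite('pics/s6z.png',cv2.resize(im[160:290,110:290,::-1],None,fx=4,fy=4,interpolation=cv2.INTER_CUBIC))
E
```

```text
5.7 [513.55788294 122.77375063  19.70321324] [-1.01058828 -0.58777198 -0.6995242 ] 0.40091250488384095
```

View pics/w6.png

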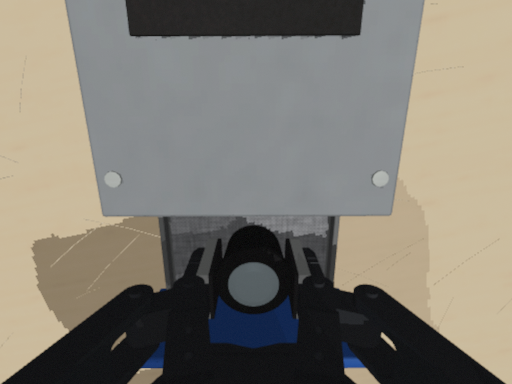

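View pics/s6z.png

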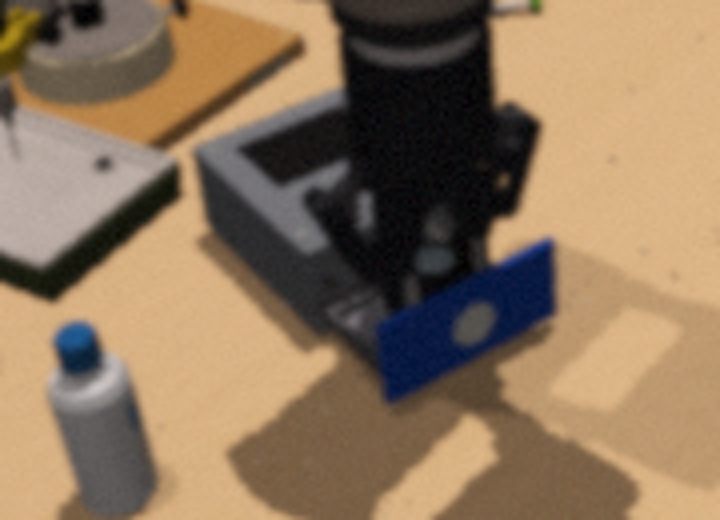

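The loupe is held over the middle of the well, square to the shell. I'll lower it the last few millimetres.

Emit:
{"op": "apply_moves", "data": {
  "targets": [0,0,-2.5,0,0,0,-1.5,0,0,0,-0.5,0,0,0,0,0,0,0,0,0]
}}

```text
clock: 6.22
position: [513.1, 123.6, 14.9]
tool_rot: [[0.0, -0.201, -0.98], [-0.0, -0.98, 0.201], [-1.0, 0.0, -0.0]]
wrist_force: [-0.7, -0.1, -1.0]
opening: 0.401
```

Emit:
{"op": "apply_moves", "data": {
  "targets": [0,0,-0.5,0,0,0,-0.5,0,0,0,0,0]
}}

```text
clock: 6.47
position: [513.2, 123.6, 14.6]
tool_rot: [[0.001, -0.201, -0.98], [-0.0, -0.98, 0.201], [-1.0, -0.0, -0.001]]
wrist_force: [-2.0, -0.6, 7.7]
opening: 0.396
```

Contact: +7.7 N. I'll open partway, then lift.

Emit:
{"op": "apply_moves", "data": {
  "targets": [0,0,0,0,0,0,0,0,0,0,0,0,0,0,0,0,0,0,0,0,0,0,0,0],
  "jaw": 62
}}

```text
clock: 6.97
position: [513.0, 123.5, 13.7]
tool_rot: [[-0.0, -0.201, -0.98], [-0.0, -0.98, 0.201], [-1.0, 0.0, 0.0]]
wrist_force: [-0.8, -0.4, 0.1]
opening: 0.621
```

Emit:
{"op": "apply_moves", "data": {
  "targets": [0,0,10,0,0,0,20,0,0,0,30,0,0,0,35,0,0,0,25,0,-10,0,0,0,-20,0,0,0,-25,0,0,0,-15,0,0,0,0,0,0,0,0,0,0,0]
}}

```text
clock: 7.88
position: [443.3, 123.6, 134.8]
tool_rot: [[0.002, -0.201, -0.98], [0.0, -0.98, 0.201], [-1.0, -0.0, -0.002]]
wrist_force: [0.9, 0.1, -0.5]
opening: 0.618
```

```bash
python3 - <<'E'
from h import *
s=robot.get_state(); print(s['clock'],s['position'],s['wrist_force'],s['opening'])
im=grab('wrist','w7.png')
E
```

```text
7.8833 [443.31065994 123.60072462 134.75671973] [ 0.87523697  0.13297102 -0.53676375] 0.6176250893649988
```

View pics/w7.png

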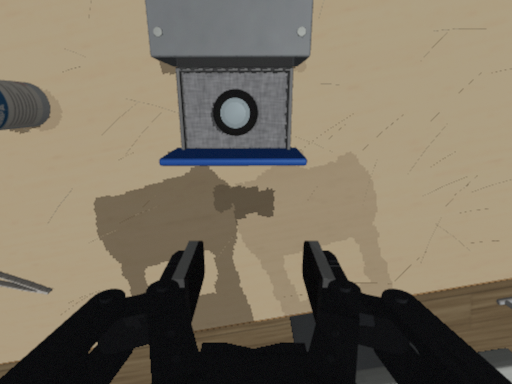

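The loupe stands upright in the middle of the well, with its glass at (235,113) in the wrist view. Next I'll shut the fingers and come down in front of the panel.

Emit:
{"op": "apply_moves", "data": {
  "targets": [-3,8,0,0,0,7,-20,0,0,0,-30,0,0,0,-30,0,0,0,-20,0,0,0,-10,0,0,0,0,0,0,0,0,0],
  "jaw": 0
}}

```text
clock: 8.6
position: [440.4, 138.8, 23.4]
tool_rot: [[-0.001, -0.201, -0.98], [-0.0, -0.98, 0.201], [-1.0, 0.0, 0.001]]
wrist_force: [0.5, -0.2, 0.3]
opening: 0.002
```

```bash
python3 - <<'E'
from h import *
s=robot.get_state(); print(s['clock'],s['position'],s['wrist_force'],s['opening'])
im=grab('wrist','w8.png')
im=grab('scene','s8.png')
cv2.imwrite('pics/s8z.png',cv2.resize(im[160:290,110:290,::-1],None,fx=4,fy=4,interpolation=cv2.INTER_CUBIC))
E
```

```text
8.6 [440.43581977 138.81565541  23.44076837] [ 0.52800287 -0.24843606  0.30566171] 0.0024244490571032804
```

View pics/w8.png

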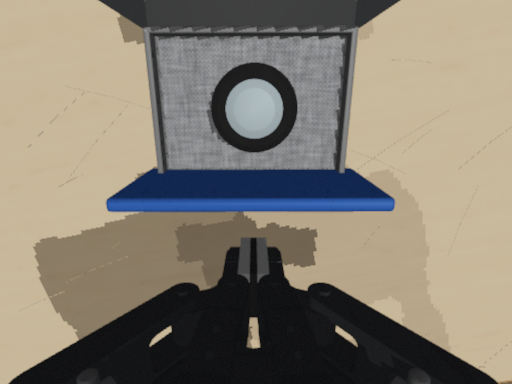

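View pics/s8z.png

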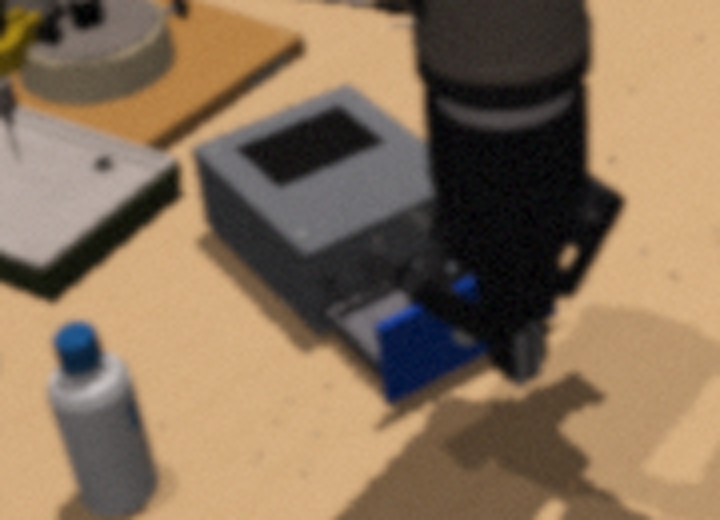

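Emit:
{"op": "apply_moves", "data": {
  "targets": [7.84,-1.6,0,0,7.84,-1.6,0,0,3.92,-0.8,0,0,2.94,-0.6,0,0,2.94,-0.6,0,0,2.94,-0.6,0,0,2.94,-0.6,0,0,2.94,-0.6,0,0,0,0,0,0]
}}

```text
clock: 9.45
position: [474.5, 131.4, 23.7]
tool_rot: [[-0.0, -0.201, -0.98], [-0.0, -0.98, 0.201], [-1.0, 0.0, 0.0]]
wrist_force: [-3.1, -0.8, 1.3]
opening: 0.002
```

Emit:
{"op": "apply_moves", "data": {
  "targets": [2.94,-0.6,0,0,2.94,-0.6,0,0,2.94,-0.6,0,0,2.94,-0.6,0,0,2.94,-0.6,0,0,2.94,-0.6,0,0,2.94,-0.6,0,0,2.94,-0.6,0,0,2.94,-0.6,0,0,2.94,-0.6,0,0,0,0,0,0]
}}

```text
clock: 10.37
position: [504.1, 125.3, 23.7]
tool_rot: [[-0.0, -0.201, -0.98], [-0.0, -0.98, 0.201], [-1.0, 0.0, 0.0]]
wrist_force: [-4.7, 1.0, 1.8]
opening: 0.001
```

```bash
python3 - <<'E'
from h import *
s=robot.get_state(); print(s['clock'],s['position'],s['wrist_force'],s['opening'])
im=grab('wrist','w9.png')
E
```

```text
10.3667 [504.1110715  125.34922237  23.6635703 ] [-4.733389    1.02871712  1.81630898] 0.0008019232599007725
```

View pics/w9.png

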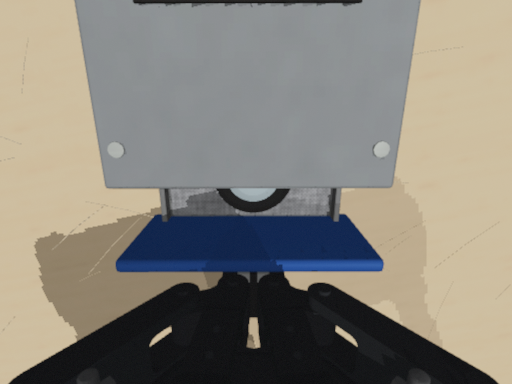

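Emit:
{"op": "apply_moves", "data": {
  "targets": [1.96,-0.4,0,0,1.96,-0.4,0,0,1.96,-0.4,0,0,1.96,-0.4,0,0,1.96,-0.4,0,0,0,0,0,0]
}}

```text
clock: 10.92
position: [513.1, 123.5, 23.7]
tool_rot: [[-0.001, -0.201, -0.98], [-0.0, -0.98, 0.201], [-1.0, 0.0, 0.001]]
wrist_force: [-5.5, 0.8, 1.4]
opening: -0.004
```

Emit:
{"op": "apply_moves", "data": {
  "targets": [0.98,-0.2,0,0,0,0,0,0]
}}

```text
clock: 11.08
position: [513.8, 123.4, 23.7]
tool_rot: [[-0.002, -0.201, -0.98], [-0.0, -0.98, 0.201], [-1.0, 0.0, 0.002]]
wrist_force: [-6.2, 1.2, 2.8]
opening: -0.0
```

Emit:
{"op": "apply_moves", "data": {
  "targets": [0.98,-0.2,0,0,0,0,0,0]
}}

```text
clock: 11.25
position: [514.8, 123.2, 23.7]
tool_rot: [[-0.002, -0.201, -0.98], [-0.0, -0.98, 0.201], [-1.0, 0.0, 0.002]]
wrist_force: [-6.9, 0.8, 2.4]
opening: 0.003
```

Emit:
{"op": "apply_moves", "data": {
  "targets": [0.98,-0.2,0,0,0,0,0,0]
}}

```text
clock: 11.42
position: [515.8, 123.0, 23.7]
tool_rot: [[-0.002, -0.201, -0.98], [-0.0, -0.98, 0.201], [-1.0, 0.0, 0.002]]
wrist_force: [-5.2, 0.4, 2.5]
opening: 0.001
```

Emit:
{"op": "apply_moves", "data": {
  "targets": [0.98,-0.2,0,0,0,0,0,0]
}}

```text
clock: 11.58
position: [516.6, 122.8, 23.7]
tool_rot: [[-0.002, -0.201, -0.98], [-0.0, -0.98, 0.201], [-1.0, 0.0, 0.002]]
wrist_force: [-5.7, 0.4, 3.5]
opening: -0.0
```

Emit:
{"op": "apply_moves", "data": {
  "targets": [0.98,-0.2,0,0,0,0,0,0]
}}

```text
clock: 11.75
position: [517.7, 122.6, 23.7]
tool_rot: [[-0.002, -0.201, -0.98], [-0.0, -0.98, 0.201], [-1.0, 0.0, 0.002]]
wrist_force: [-7.0, 0.6, 2.5]
opening: 0.003
```

Emit:
{"op": "apply_moves", "data": {
  "targets": [0.98,-0.2,0,0,0,0,0,0]
}}

```text
clock: 11.92
position: [518.6, 122.4, 23.7]
tool_rot: [[-0.002, -0.201, -0.98], [-0.0, -0.98, 0.201], [-1.0, 0.0, 0.002]]
wrist_force: [-5.8, 1.5, 2.6]
opening: 0.002
```

Emit:
{"op": "apply_moves", "data": {
  "targets": [0.98,-0.2,0,0,0,0,0,0]
}}

```text
clock: 12.08
position: [519.5, 122.2, 23.7]
tool_rot: [[-0.002, -0.201, -0.98], [-0.0, -0.98, 0.201], [-1.0, 0.0, 0.002]]
wrist_force: [-6.5, 1.9, 2.3]
opening: 0.001
```

Emit:
{"op": "apply_moves", "data": {
  "targets": [0.98,-0.2,0,0,0,0,0,0]
}}

```text
clock: 12.25
position: [520.4, 122.1, 23.7]
tool_rot: [[-0.002, -0.201, -0.98], [-0.0, -0.98, 0.201], [-1.0, 0.001, 0.002]]
wrist_force: [-7.5, 2.0, 3.0]
opening: -0.001
```

Emit:
{"op": "apply_moves", "data": {
  "targets": [0.98,-0.2,0,0,0,0,0,0]
}}

```text
clock: 12.42
position: [521.6, 121.8, 23.7]
tool_rot: [[-0.002, -0.201, -0.98], [-0.0, -0.98, 0.201], [-1.0, 0.0, 0.002]]
wrist_force: [-6.5, 0.2, 2.3]
opening: 0.003
```

Emit:
{"op": "apply_moves", "data": {
  "targets": [0.98,-0.2,0,0,0,0,0,0]
}}

```text
clock: 12.58
position: [522.8, 121.6, 23.7]
tool_rot: [[-0.001, -0.201, -0.98], [-0.0, -0.98, 0.201], [-1.0, 0.0, 0.001]]
wrist_force: [-6.6, 0.3, 2.2]
opening: -0.001
```

Emit:
{"op": "apply_moves", "data": {
  "targets": [0.98,-0.2,0,0,0,0,0,0]
}}

```text
clock: 12.75
position: [523.9, 121.4, 23.7]
tool_rot: [[-0.001, -0.201, -0.98], [-0.0, -0.98, 0.201], [-1.0, 0.0, 0.001]]
wrist_force: [-5.4, 2.0, 2.8]
opening: 0.001
```

Emit:
{"op": "apply_moves", "data": {
  "targets": [0.98,-0.2,0,0,0,0,0,0]
}}

```text
clock: 12.92
position: [524.9, 121.2, 23.7]
tool_rot: [[-0.001, -0.201, -0.98], [-0.0, -0.98, 0.201], [-1.0, 0.0, 0.001]]
wrist_force: [-5.5, 1.0, 1.7]
opening: 0.0
```

Emit:
{"op": "apply_moves", "data": {
  "targets": [0.98,-0.2,0,0,0,0,0,0]
}}

```text
clock: 13.08
position: [525.6, 121.0, 23.7]
tool_rot: [[-0.002, -0.201, -0.98], [-0.0, -0.98, 0.201], [-1.0, 0.0, 0.002]]
wrist_force: [-5.9, 1.2, 2.8]
opening: 0.0
```

Emit:
{"op": "apply_moves", "data": {
  "targets": [0.98,-0.2,0,0,0,0,0,0]
}}

```text
clock: 13.25
position: [525.7, 120.9, 23.7]
tool_rot: [[-0.003, -0.201, -0.98], [0.0, -0.98, 0.201], [-1.0, 0.001, 0.003]]
wrist_force: [-9.9, 1.8, 4.6]
opening: 0.003
```

Emit:
{"op": "apply_moves", "data": {
  "targets": [0.49,-0.1,0,0,0,0,0,0]
}}

```text
clock: 13.42
position: [525.8, 120.9, 23.6]
tool_rot: [[-0.004, -0.201, -0.98], [0.0, -0.98, 0.201], [-1.0, 0.001, 0.004]]
wrist_force: [-10.5, 2.7, 6.6]
opening: 0.004
```

Emit:
{"op": "apply_moves", "data": {
  "targets": [0.49,-0.1,0,0,0,0,0,0]
}}

```text
clock: 13.58
position: [525.8, 120.9, 23.7]
tool_rot: [[-0.005, -0.201, -0.98], [0.0, -0.98, 0.201], [-1.0, 0.001, 0.005]]
wrist_force: [-11.6, 2.5, 7.0]
opening: -0.003
```

Axial force is about 12 N, so the bumper is engaged. I'll back off slowly now.

Emit:
{"op": "apply_moves", "data": {
  "targets": [-0.98,0.2,0,0,-1.96,0.4,0,0,-1.96,0.4,0,0,-1.96,0.4,0,0,-1.96,0.4,0,0,-1.96,0.4,0,0,-1.96,0.4,0,0,-1.96,0.4,0,0,-3.92,0.8,0,0,-7.84,1.6,0,0,-15.7,3.2,0,0,-19.6,4,0,0,0,0,0,0]
}}

```text
clock: 14.67
position: [462.1, 133.5, 23.4]
tool_rot: [[-0.005, -0.2, -0.98], [-0.0, -0.98, 0.2], [-1.0, 0.001, 0.005]]
wrist_force: [-1.1, -0.4, 0.2]
opening: 0.001
```

```bash
python3 - <<'E'
from h import *
s=robot.get_state(); print(s['clock'],s['position'],s['wrist_force'],s['opening'])
im=grab('wrist','w10.png')
E
```

```text
14.6667 [462.12480904 133.53417586  23.39624946] [-1.11578106 -0.36957439  0.15682012] 0.0007290811252785342
```

View pics/w10.png

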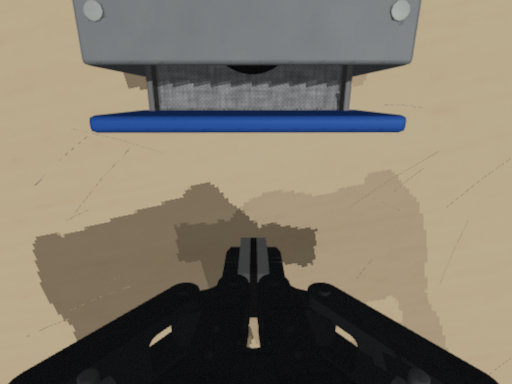

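The tray stays in, with the panel at row 123 and part of the loupe visible under the shell edge at (252,68). I'll move the arm up and clear, then check for drift and check the bystanders.

Emit:
{"op": "apply_moves", "data": {
  "targets": [-15,3,15,0,-15,3,30,0,-10,0,35,0,0,0,35,0,0,-20,30,0,0,0,0,0,0,0,0,0]
}}

```text
clock: 15.3
position: [428.1, 118.7, 170.7]
tool_rot: [[0.005, -0.202, -0.979], [0.0, -0.979, 0.202], [-1.0, -0.001, -0.005]]
wrist_force: [-0.1, -0.1, -1.1]
opening: 0.0
```

```bash
python3 - <<'E'
from h import *
m=optics.camera_model('wrist')
im=grab('wrist','w11.png'); hsv=cv2.cvtColor(im,cv2.COLOR_RGB2HSV); b=cv2.inRange(hsv,(105,150,50),(130,255,255)); b[:, :130]=0; b[220:]=0
n,l,st,ce=cv2.connectedComponentsWithStats(b); i=1+np.argmax(st[1:,4]); v,u=np.nonzero(l==i)
us=np.arange(u.min()+6,u.max()-6); lo=[v[u==x].max()+.5 for x in us]; c=np.polyfit(us,lo,1)
P=[ray('wrist',x,np.polyval(c,x),61,m) for x in (u.min()-.5,u.max()+.5)]; mid=(P[0]+P[1])/2
print('panel',mid,'travel',(mid-[477.4,131,61])@[.98,-.2,0])
t=grab('top','t11.png'); s=grab('scene','s11.png')
cv2.imwrite('pics/t11z.png',cv2.resize(t[120:270,100:420,::-1],None,fx=2.4,fy=2.4,interpolation=cv2.INTER_CUBIC))
a=cv2.imread('pics/top0.png').astype(int); d=np.abs(a-t[:,:,::-1]).max(-1)
for n,x,y in [('cap',312,217),('oil',402,200),('clean',126,186),('B',355,240),('C',322,250)]: print(n,d[y-8:y+9,x-8:x+9].max(),d[y-8:y+9,x-8:x+9].mean())
E
```

```text
panel [527.82937663 121.86394414  61.        ] travel 51.24800027017161
cap 14 8.705882352941176
oil 21 7.944636678200692
clean 93 21.705882352941178
B 19 7.259515570934256
C 17 7.6366782006920415
```

View pics/w11.png

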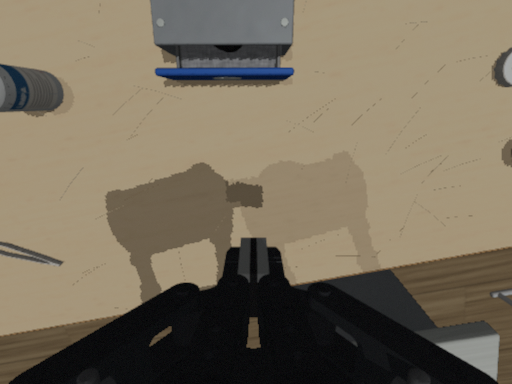

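View pics/s11.png

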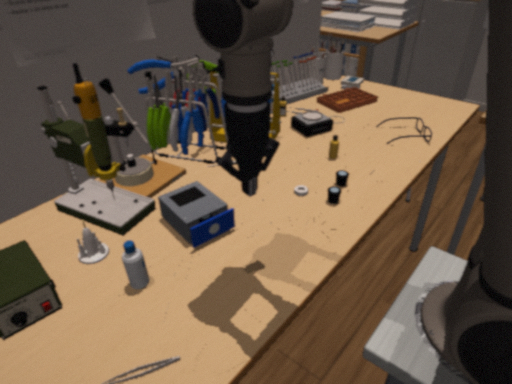

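View pics/t11z.png

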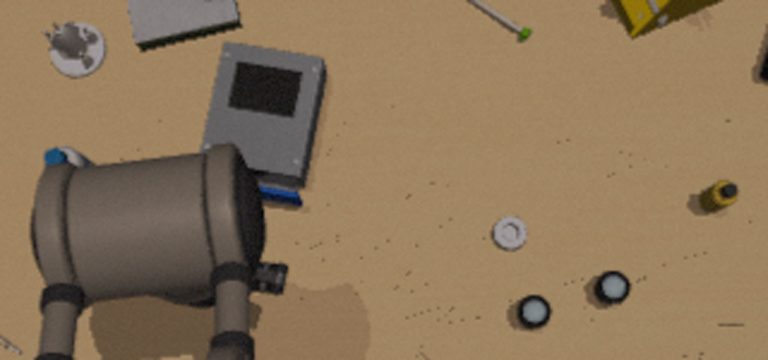

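The tray is latched at about 51 mm of travel. The cap and oil bottle are unchanged. The cleaner bottle is partly hidden by the arm from the top, but stands at its original pixels in the scene view.

```bash
python3 - <<'E'
from h import *
print(ticket.finish_job())
E
```

```text
the job is handed in; nothing more can be done
None
```

The loupe is put away and the tray is latched shut. I handed the job in at about 15.5 s of the 53 s allowed.

- **Loupe:** I took the drum farthest from the base, about 566 mm out; the two look-alikes were at about 489 and 431 mm. I set it upright in the middle of the tray well. A wrist picture after release showed it standing there.
- **Tray:** I pressed the blue panel along the cabinet's axis, to a last reading of about 12 N. After I backed off, the tray stayed in at about 51 mm, measured from a picture, which is inside the 43–58 mm band. Two pictures about 0.7 s apart both showed it in.
- **Bystanders:** The white cap and oil bottle match the first top picture. The top-view check on the cleaner bottle differed, because the arm hid part of it there. In the scene view it looked upright and in its original place.
- **Not fully checked:** After closing, only the front edge of the loupe could be seen under the shell. That it is still upright is inferred from the slow press and that glimpse.

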